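# Tag the worn spring foot

## Task

Three spring feet for the balance table stand on the test plate. One after another, from the robot's left to its right, press each pad down about a centimetre and let it come back up, to feel which spring is the softest; then push the orange tag behind that softest foot fully down, and move clear. Do not pull any tag up, do not push the other two tags down, and leave the loose things around in their places.

Things in the scene. Friction and masses are not known exactly. Their poses are not given: they have to be found in the camera images.
- stand: flat aluminium test plate, 240 mm (its x) by 420 mm (its y), 12 mm thick, fixed to the bench; origin at the centre of its underside, x away from the robot, y to the robot's left; turned up to 0.35 rad. Three identical-looking spring feet are bolted on it in a row along y, 120 mm apart, narrow blue lines between them. Each foot has a round pad on the robot's side and an orange push-down tag on the far side, 70 mm behind its pad
- left_pad (a point): centre of the top face of the left foot's pad at rest (left = robot's left): black rubber disc 50 mm across, top face 87 mm above the bench, blue sleeve below, fixed point that does not sink with the pad. The pad travels straight down at most 18 mm and springs back by itself. Every pad starts to move at about 2 N; after that the three springs differ clearly: pressed 10 mm, the stiffest pushes back with about 12 N, the softest with about 5 N, the other lies between
- left_tag (a point): centre of the top of the left foot's orange tag at tag joint value 0, a fixed point 92 mm above the bench. The tag is a T: a level cap 14 mm (stand x) by 44 mm (stand y), 6 mm thick, on a flat stem above a grey holder 50 mm wide. It slides straight down 22 mm, with about 3 N of friction, until the cap rests on the holder, and stays where it is left; it can also be pulled up, which is not wanted
- middle_pad (a point): centre of the top face of the middle foot's pad at rest (left = robot's left): black rubber disc 50 mm across, top face 87 mm above the bench, blue sleeve below, fixed point that does not sink with the pad. The pad travels straight down at most 18 mm and springs back by itself. Every pad starts to move at about 2 N; after that the three springs differ clearly: pressed 10 mm, the stiffest pushes back with about 12 N, the softest with about 5 N, the other lies between
- middle_tag (a point): centre of the top of the middle foot's orange tag at tag joint value 0, a fixed point 92 mm above the bench. The tag is a T: a level cap 14 mm (stand x) by 44 mm (stand y), 6 mm thick, on a flat stem above a grey holder 50 mm wide. It slides straight down 22 mm, with about 3 N of friction, until the cap rests on the holder, and stays where it is left; it can also be pulled up, which is not wanted
- right_pad (a point): centre of the top face of the right foot's pad at rest (left = robot's left): black rubber disc 50 mm across, top face 87 mm above the bench, blue sleeve below, fixed point that does not sink with the pad. The pad travels straight down at most 18 mm and springs back by itself. Every pad starts to move at about 2 N; after that the three springs differ clearly: pressed 10 mm, the stiffest pushes back with about 12 N, the softest with about 5 N, the other lies between
- right_tag (a point): centre of the top of the right foot's orange tag at tag joint value 0, a fixed point 92 mm above the bench. The tag is a T: a level cap 14 mm (stand x) by 44 mm (stand y), 6 mm thick, on a flat stem above a grey holder 50 mm wide. It slides straight down 22 mm, with about 3 N of friction, until the cap rests on the holder, and stays where it is left; it can also be pulled up, which is not wanted
- spring_p (a joint): how far one of the pads is pressed down, m: 0 at rest, 0.018 at its lower stop. Which of the three places this foot stands in is drawn anew each time
- spring_q (a joint): how far one of the pads is pressed down, m: 0 at rest, 0.018 at its lower stop. Which of the three places this foot stands in is drawn anew each time
- spring_r (a joint): how far one of the pads is pressed down, m: 0 at rest, 0.018 at its lower stop. Which of the three places this foot stands in is drawn anew each time
- tag_p (a joint): how far the tag of the same foot as spring_p is pushed down, m: 0 to 0.003 at the start, 0.022 fully down, negative when pulled up
- tag_q (a joint): how far the tag of the same foot as spring_q is pushed down, m: 0 to 0.003 at the start, 0.022 fully down, negative when pulled up
- tag_r (a joint): how far the tag of the same foot as spring_r is pushed down, m: 0 to 0.003 at the start, 0.022 fully down, negative when pulled up
- weight: brass calibration weight with a knob on top, 28 mm across, 36 mm tall, loose on the front (robot-side) edge strip of the stand; a bystander, to be left where it is; origin on its axis, at the underside
- cap: loose black rubber cap, 30 mm across, 16 mm tall, on the front edge strip of the stand; a bystander, to be left where it is; origin on its axis, at the underside
- reagent: amber reagent bottle with blue cap, 68 mm across, 130 mm tall; a bystander, to be left where it is; origin on its axis, at the underside
- beaker: clear glass beaker, 76 mm across, 95 mm tall; a bystander, to be left where it is; origin on its axis, at the underside
- jar: white jar with red cap, 60 mm across, 75 mm tall; a bystander, to be left where it is; origin on its axis, at the underside
- screwdriver: screwdriver lying on the bench; a bystander, to be left where it is; origin on its underside
- wrench: wrench lying on the bench; a bystander, to be left where it is; origin on its underside

How it is judged:
By the outcome, as a careful person would: the job done as asked, in the order asked, and still so for the second after the job is handed in, with the robot touching nothing.
It also fails if it takes over 64 s, if anything falls off the work surface, if the arm or the gripper's body presses on something with over 40 N, if the wrist force passes 120 N, or if a joint passes its speed limit or range.

## Robot

A 6-joint arm with a two-finger parallel gripper is mounted at the origin on the work surface. World frame = base frame: x ahead of the robot, y to its left, z up, the work surface at z = 0. Lengths are in m, angles in degrees, forces in N, time in s.
With the tool pointing down it reaches from about 0.3 to 0.85 m from the base axis. Payload 5.4 kg.
Tool frame: the origin (TCP) lies between the finger pads; the fingertips stand 22 mm ahead of it and the grasp point (between the pads) lies 3 mm ahead of it; z points along the fingers, y is the line along which they close (so a half turn about z gives the same grasp; the last joint's range is limited). The gripper opens to 85 mm and grips with 20 to 120 N. Pads are 22 mm wide; open, the fingers measure 114 mm over their backs; the gripper's body (76 mm by 85 mm) begins 54 mm behind the grasp point. The pads swing forward as they close: fully open they stand 13 mm farther back than shut.
Start: joints at [59.295, 9.076, 91.501, -0, 79.423, -12.038], TCP at [0.184, 0.545, 0.253] pointing down, gripper open.
Joint ranges: [-166.64, 166.64], [-54.1, 131.32], [10.49, 154.53], [-73.88, 253.88], [9.74, 151.15], [-171.62, 171.62]. Speed limits (degrees/s): [147.25, 147.25, 180, 180, 180, 180].

## Interface

Orientations are given as [roll, pitch, yaw] about the fixed x, y, z axes, in that order (R = Rz(yaw) Ry(pitch) Rx(roll)).
In Python, from rig import monitor, eyes, ticket gives the robot as it stands. The module is installed in compiled form; this text tells all that it offers.
- The arm moves only by the shell command python3 -m handwheel 'ROWS' [FORCE]. ROWS is JSON, a list of rows, each a list of 3 entries, a list of its own where there are three numbers: the shift along the tool's x, y, z in m, then the turn, a rotation vector about the tool's x, y, z in degrees, then the opening, from 0 (shut) to 1 (fully open). A call has 1 to 10 rows; each row is the pose to reach, as a shift and turn from the pose commanded when the call began, along the tool's axes at that moment; what a row does not reach only later rows make up. A row lasts 1/8 s, in which the tool goes at most 62.5 mm and 10.7 degrees, less where a joint would pass 70% of its speed; a pose out of reach is approached as far as the arm can. A call with a gripper value outside its range is refused whole. The fingers move at their own pace and stop on an object; FORCE is the grip in N (left out, the last holds). Time passes only in rows, so rows that repeat a pose let the fingers close. It gives the time, the measured TCP pose, the force, the opening and the grip force at its end, in the units of the state.
- monitor.get_obs(): the state, without advancing time (a new reading comes with each control period).
- eyes.read_camera(name): name is "side" or "top" or "wrist"; returns the picture (384x512x3 uint8, blue, green, red); there is no depth.
- eyes.calibration(name): a dict with "fov_y" (degrees; the focal length in pixels is half the picture's height over the tangent of half this angle, whatever the lens; pixels are square), "cx", "cy" (the principal point, pixels), "R" (3x3) and "t" (3): a world point X has camera coordinates R X + t; the wrist camera has in their place "mount" (4x4, takes a point from camera to tool coordinates, whose origin is the TCP and whose axes are the flange's). Camera axes: x right, y down, z forward; pixel columns grow to the right and rows downward; lengths in m; the calibration is good to about 2 mm. A picture is of the moment at which its call begins: read the wrist's pose just before it. calibration takes no time and is no camera call.
- ticket.finish_job(): hands the job in; it is judged then, once.
Trained networks look in the newest picture that a camera, given by its name, has taken for a name from the list of things; names that differ only in an ending like _2 or _b are one class to them, and where a whole thing is asked for, a point or a joint stands for the part that bears it (a point fixed in the world has none). Each returns a list of dicts, best first, with "score" (0 to 1); they miss things now and then, are a little off and sometimes report something else, mostly with a low value. They report only what shows in the picture. A call takes as long as a camera call.
- eyes.search_frame(label, camera): "uv" ([column, row] in pixels, amid what is visible of it).
- eyes.outline_of(label, camera): "region" (384x512 bool, what is visible of it) and "uv" ([column, row] in pixels, amid what is visible of it).
- eyes.pinpoint(label, camera): "uv" ([column, row] in pixels: a listed point, or the origin of a listed thing).
The state is a dict: "time_s": time; "joint_pos": joint angles; "joint_vel": joint speeds; "joint_torque": joint torques, N m; "tcp_pos": TCP position; "eef_rot": TCP orientation; "wrist_force": force on the tool from outside, world axes, zero at the start; "ft_torque": the same for the moment, N m; "width": finger opening in m; "finger_force": force on a finger pad.
Only numpy, scipy, OpenCV 4.12 (cv2) and the standard library are available. Lean on these libraries where they do the work, as an engineer would, in place of code of your own. Each camera call takes 0.05 s, during which the arm holds its last target. There are 200 camera calls.

## Working session

There is one attempt and no reset: what is moved stays moved. The work goes in short steps, Python scripts to look and compute and a shell command to move; the robot and the scene stay as the last step left them, time stands still between calls to the robot, and variables do not carry over. Pictures are saved under pics/ and viewed, at most 10 in all, crops included, and the job is handed in when it is done.

```bash
mkdir -p pics
cat > h.py <<'E'
import numpy as np, cv2
from scipy.spatial.transform import Rotation as Ro
from rig import monitor, eyes, ticket
def ray(cam,uv,obs=None):
    c=eyes.calibration(cam); f=192/np.tan(np.radians(c["fov_y"])/2)
    d=np.array([(uv[0]-c["cx"])/f,(uv[1]-c["cy"])/f,1.])
    if "mount" in c:
        m=np.array(c["mount"]); R=Ro.from_euler("xyz",obs["eef_rot"],degrees=True).as_matrix()
        return R@m[:3,3]+np.array(obs["tcp_pos"]), R@m[:3,:3]@d
    R=np.array(c["R"]);t=np.array(c["t"]); return -R.T@t, R.T@d
def atz(cam,uv,z,obs=None):
    o,d=ray(cam,uv,obs); return o+d*(z-o[2])/d[2]
E
python3 - <<'E'
from h import *
o=monitor.get_obs(); print({k:np.round(v,3) for k,v in o.items()})
for c in("top","side"):
    cv2.imwrite(f"pics/{c}0.png",eyes.read_camera(c)); print(c,eyes.calibration(c))
    for n in("left","middle","right"):
        for p,z in(("pad",.087),("tag",.092)):
            r=eyes.pinpoint(f"{n}_{p}",c)[:2]
            print(c,n,p,[(np.round(q["uv"],1),round(q["score"],2),np.round(atz(c,q["uv"],z),4)) for q in r])
E
```

```text
{'time_s': np.float64(0.0), 'joint_pos': array([ 59.295,   9.114,  91.572,   0.   ,  79.425, -12.04 ]), 'joint_vel': array([-0.093, -0.11 ,  0.076,  0.033,  0.136, -0.081]), 'joint_torque': array([-0.0000e+00, -3.9601e+01, -3.3143e+01, -0.0000e+00,  9.0000e-03,
        0.0000e+00]), 'tcp_pos': array([0.184, 0.544, 0.252]), 'eef_rot': array([-1.79892e+02, -2.30000e-02,  1.61335e+02]), 'wrist_force': array([0.058, 0.363, 0.08 ]), 'ft_torque': array([ 0.047,  0.032, -0.023]), 'finger_force': np.float64(0.0), 'width': np.float64(0.086)}
top {'fov_y': 44.41447437799715, 'cx': 251.77718051365807, 'cy': 196.1472409640731, 'R': array([[ 0.0122279 , -0.99988631, -0.00882308],
       [-0.99830814, -0.01170602, -0.05695453],
       [ 0.05684477,  0.00950458, -0.99833779]]), 't': array([0.06794466, 0.52620389, 1.77917531])}
top left pad [(array([236.7, 192.4]), 0.58, array([0.5344, 0.129 , 0.087 ])), (array([238.4, 168.2]), 0.43, array([0.6236, 0.124 , 0.087 ]))]
top left tag [(array([239.6, 166. ]), 0.69, array([0.6312, 0.1195, 0.092 ]))]
top middle pad [(array([268.9, 189.3]), 0.8, array([0.54
[... 610 characters left out ...]
0.54625848, -0.64137112]]), 't': array([-0.33705303,  0.31845755,  0.94004279])}
side left pad [(array([248.8, 175.6]), 0.98, array([0.5684, 0.1327, 0.087 ]))]
side left tag [(array([265.7, 166.8]), 0.88, array([0.6377, 0.1237, 0.092 ]))]
side middle pad [(array([271.4, 199.7]), 0.66, array([ 0.534 , -0.0022,  0.087 ]))]
side middle tag [(array([288.8, 188.9]), 0.85, array([ 0.6054, -0.0082,  0.092 ])), (array([252.2, 176.1]), 0.43, array([0.5699, 0.1182, 0.092 ]))]
side right pad [(array([299.7, 217.7]), 0.78, array([ 0.5347, -0.1136,  0.087 ]))]
side right tag [(array([319.4, 208.5]), 0.97, array([ 0.6014, -0.1314,  0.092 ])), (array([147.5, 158.9]), 0.42, array([0.3816, 0.4379, 0.092 ]))]
```

Run:
```python
from h import *
a=cv2.imread("pics/top0.png")[110:260,130:370]; b=cv2.imread("pics/side0.png")[110:290,140:400]
cv2.imwrite("pics/c0.png",np.vstack([cv2.resize(a,(480,300),interpolation=2),cv2.resize(b,(433,300),interpolation=2)[:, :] if 0 else cv2.resize(b,(480,300),interpolation=2)]))
m=np.array(eyes.calibration("wrist")["mount"]); print(m.round(3),eyes.calibration("wrist")["fov_y"])
```

```text
[[-0.001 -0.966 -0.257  0.066]
 [ 1.    -0.001  0.     0.001]
 [-0.    -0.257  0.966 -0.12 ]
 [ 0.     0.     0.     1.   ]] 68.46618079739002
```

View pics/c0.png

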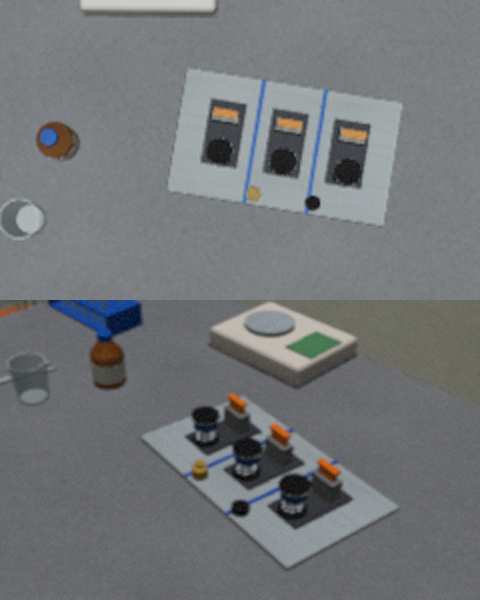

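```bash
python3 -m handwheel '[[[-0.053,-0.04,0],[0,0,-1.2],0],[[-0.106,-0.079,0],[0,0,-2.4],0],[[-0.159,-0.119,0],[0,0,-3.6],0],[[-0.212,-0.158,0],[0,0,-4.8],0],[[-0.265,-0.198,0],[0,0,-6],0],[[-0.318,-0.238,0],[0,0,-7.2],0],[[-0.371,-0.277,0],[0,0,-8.4],0],[[-0.424,-0.317,0],[0,0,-9.6],0],[[-0.477,-0.356,0],[0,0,-10.8],0],[[-0.53,-0.396,0],[0,0,-11.7],0]]' 40; python3 -m handwheel '[[[0,0,0],[0,0,0],0],[[0,0,0],[0,0,0],0],[[0,0,0],[0,0,0],0]]'
python3 - <<'E'
from h import *
o=monitor.get_obs(); print(o["tcp_pos"],o["eef_rot"],o["time_s"])
cv2.imwrite("pics/w1.png",eyes.read_camera("wrist"))
for n in("left","middle","right"):
    for p,z in(("pad",.087),("tag",.0905)):
        print(n,p,[(np.round(q["uv"],1),round(q["score"],2),np.round(atz("wrist",q["uv"],z,o),4)) for q in eyes.pinpoint(f"{n}_{p}","wrist")[:2]])
E
```

```text
time_s: 1.95
tcp_pos: [0.5397, 0.0282, 0.2536]
eef_rot: [180.0, 0.0, 173.0]
wrist_force: [1.3, 0.3, 0.4]
width: -0.0
finger_force: 0.0
time_s: 2.33
tcp_pos: [0.5381, 0.0314, 0.2533]
eef_rot: [180.0, -0.0, 173.1]
wrist_force: [0.2, -0.6, 0.1]
width: -0.0002
finger_force: 0.0
[0.538101   0.03136909 0.25331056] [ 1.79985092e+02 -1.45077245e-02  1.73131626e+02] 2.325
left pad []
left tag [(array([332.7, 258.6]), 0.84, array([0.6332, 0.109 , 0.0905]))]
middle pad [(array([225.7, 253.3]), 0.32, array([ 0.6143, -0.0083,  0.087 ]))]
middle tag [(array([227.3, 253.9]), 0.91, array([ 0.6135, -0.0061,  0.0905]))]
right pad []
right tag [(array([117.4, 250.2]), 0.7, array([ 0.5945, -0.1252,  0.0905])), (array([180.4, 129.5]), 0.21, array([ 0.4754, -0.0323,  0.0905]))]
```

View pics/w1.png

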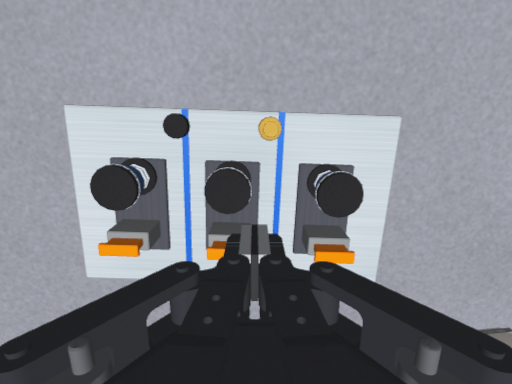

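The wrist view shows the three pad discs at about (116,187), (229,190) and (339,194), and the orange caps at about (119,249), (~228,254) and (334,257). The image's right is the robot's left. The weight is at (270,128) and the cap at (176,125).

Run:
```python
from h import *
o=monitor.get_obs()
P={}
for n,pu,tu in(("L",(339,194),(334,257)),("M",(229,190),None),("R",(116,187),(119.5,249.5))):
    p=atz("wrist",pu,.087,o); print(n,"pad",p.round(4)); P[n]=p
    if tu: print(n,"tag",atz("wrist",tu,.0905,o).round(4))
d=P["L"]-P["R"]; print(np.linalg.norm(d),np.degrees(np.arctan2(-d[0],d[1])))
for n,uv,z in(("weight",(270,128),.048),("cap",(176,125),.028)): print(n,atz("wrist",uv,z,o).round(4))
yaw=np.radians(-np.degrees(np.arctan2(d[0],d[1]))); ex=np.array([np.cos(yaw),np.sin(yaw)]);ey=np.array([-ex[1],ex[0]])
c=np.mean([p[:2] for p in P.values()],0); print(np.degrees(yaw))
R=Ro.from_euler("xyz",o["eef_rot"],degrees=True).as_matrix()
for n,s in(("L",.12),("M",0),("R",-.12)):
    for k,f in(("pad",0),("tag",.07)):
        X=np.r_[c+s*ey+f*ex,.2]; print(n,k,X.round(4),"toolshift",(R.T@(X-o["tcp_pos"])).round(4))
```

```text
L pad [0.5615 0.1192 0.087 ]
L tag [0.6321 0.1095 0.0905]
M pad [0.5431 0.0048 0.087 ]
R pad [ 0.5255 -0.112   0.087 ]
R tag [ 0.5944 -0.1238  0.0905]
0.23399183228817935 -8.83535847544157
weight [0.4869 0.0563 0.048 ]
cap [ 0.4706 -0.0536  0.028 ]
-8.83535847544157
L pad [0.5618 0.1226 0.2   ] toolshift [-0.0119  0.0942  0.0534]
L tag [0.631  0.1118 0.2   ] toolshift [-0.0819  0.0919  0.0534]
M pad [0.5434 0.004  0.2   ] toolshift [-0.008  -0.0257  0.0534]
M tag [ 0.6125 -0.0068  0.2   ] toolshift [-0.0779 -0.028   0.0534]
R pad [ 0.5249 -0.1146  0.2   ] toolshift [-0.004  -0.1457  0.0534]
R tag [ 0.5941 -0.1253  0.2   ] toolshift [-0.0739 -0.148   0.0534]
```

```bash
python3 -m handwheel '[[[-0.006,0.047,0.03],[0,0,1],0],[[-0.012,0.094,0.06],[0,0,1.9],0],[[-0.012,0.094,0.1],[0,0,1.9],0],[[-0.012,0.094,0.123],[0,0,1.9],0],[[-0.012,0.094,0.123],[0,0,1.9],0],[[-0.012,0.094,0.123],[0,0,1.9],0],[[-0.012,0.094,0.123],[0,0,1.9],0]]'; python3 -m handwheel '[[[0,0,0.005],[0,0,0],0],[[0,0,0.01],[0,0,0],0],[[0,0,0.015],[0,0,0],0],[[0,0,0.018],[0,0,0],0],[[0,0,0.018],[0,0,0],0],[[0,0,0.018],[0,0,0],0]]'
```

```text
time_s: 3.55
tcp_pos: [0.5632, 0.1218, 0.1321]
eef_rot: [180.0, 0.2, 171.1]
wrist_force: [-1.0, -0.8, -0.1]
width: -0.0002
finger_force: 0.0
time_s: 4.3
tcp_pos: [0.5621, 0.122, 0.1124]
eef_rot: [180.0, 0.0, 171.1]
wrist_force: [-0.2, 0.7, -0.8]
width: 0.0
finger_force: 0.0
```

Run:
```python
from h import *
for c in("side",):
    a=eyes.read_camera(c)[130:260,190:380]; cv2.imwrite("pics/s2.png",cv2.resize(a,(760,520),interpolation=2))
```

```text
(no output)
```

View pics/s2.png

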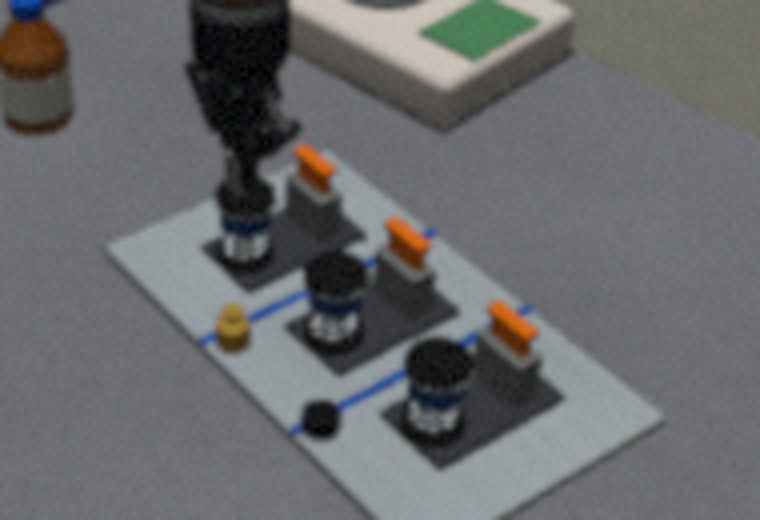

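The fingertips, at about crop (243,185), are centred just above the left pad. Now I'll press.

```bash
python3 -m handwheel '[[[0,0,0.004],[0,0,0],0],[[0,0,0.006],[0,0,0],0],[[0,0,0.008],[0,0,0],0],[[0,0,0.008],[0,0,0],0],[[0,0,0.008],[0,0,0],0]]'; python3 -m handwheel '[[[0,0,0.002],[0,0,0],0],[[0,0,0.004],[0,0,0],0],[[0,0,0.005],[0,0,0],0],[[0,0,0.005],[0,0,0],0],[[0,0,0.005],[0,0,0],0],[[0,0,0.005],[0,0,0],0]]'
python3 - <<'E'
from h import *
o=monitor.get_obs(); print(o["tcp_pos"],o["wrist_force"])
E
```

```text
time_s: 4.97
tcp_pos: [0.5625, 0.122, 0.1047]
eef_rot: [180.0, 0.1, 171.1]
wrist_force: [0.6, -0.1, 4.0]
width: 0.0002
finger_force: 2.0
time_s: 5.72
tcp_pos: [0.5625, 0.122, 0.0999]
eef_rot: [180.0, 0.1, 171.1]
wrist_force: [-0.1, 1.0, 6.8]
width: 0.0004
finger_force: 3.5
[0.5624921  0.12197644 0.09991874] [-0.09038808  1.03015968  6.78291191]
```

```bash
python3 -m handwheel '[[[0,0,0.001],[0,0,0],0],[[0,0,0.001],[0,0,0],0],[[0,0,0.001],[0,0,0],0]]'; python3 -m handwheel '[[[0,0,0],[0,0,0],0]]'|grep force;python3 -m handwheel '[[[0,0,0],[0,0,0],0]]'|grep force; python3 -m handwheel '[[[0,0,-0.006],[0,0,0],0],[[0,0,-0.012],[0,0,0],0],[[0,0,-0.03],[0,0,0],0],[[0,0,-0.04],[0,0,0],0],[[0,0,-0.04],[0,0,0],0],[[0,0,-0.04],[0,0,0],0]]'
python3 - <<'E'
from h import *
o=monitor.get_obs();R=Ro.from_euler("xyz",o["eef_rot"],degrees=True).as_matrix()
for X in([.5434,.004,.1129],[.5249,-.1146,.1129]): print((R.T@(np.array(X)-o["tcp_pos"])).round(4))
E
```

```text
time_s: 6.1
tcp_pos: [0.5625, 0.122, 0.099]
eef_rot: [180.0, 0.1, 171.1]
wrist_force: [-0.1, -0.1, 6.7]
width: -0.0
finger_force: 3.8
wrist_force: [0.3, -0.1, 6.6]
finger_force: 3.8
wrist_force: [-0.1, -0.5, 7.4]
finger_force: 3.8
time_s: 7.1
tcp_pos: [0.5616, 0.1219, 0.1379]
eef_rot: [-180.0, -0.0, 171.1]
wrist_force: [-0.3, -0.3, 0.6]
width: -0.0002
finger_force: 0.0
[-0.0002 -0.1193  0.025 ]
[-2.000e-04 -2.394e-01  2.500e-02]
```

Left gives about 7 N at 10 mm. Next is the middle pad.

```bash
python3 -m handwheel '[[[0,-0.04,0],[0,0,0],0],[[0,-0.08,0],[0,0,0],0],[[0,-0.119,0],[0,0,0],0],[[0,-0.119,0.01],[0,0,0],0],[[0,-0.119,0.02],[0,0,0],0],[[0,-0.119,0.026],[0,0,0],0],[[0,-0.119,0.026],[0,0,0],0],[[0,-0.119,0.026],[0,0,0],0]]'; python3 -m handwheel '[[[0,0,0.004],[0,0,0],0],[[0,0,0.006],[0,0,0],0],[[0,0,0.008],[0,0,0],0],[[0,0,0.008],[0,0,0],0],[[0,0,0.008],[0,0,0],0]]'; python3 -m handwheel '[[[0,0,0.002],[0,0,0],0],[[0,0,0.004],[0,0,0],0],[[0,0,0.005],[0,0,0],0],[[0,0,0.005],[0,0,0],0],[[0,0,0.005],[0,0,0],0],[[0,0,0.005],[0,0,0],0]]'
```

```text
time_s: 8.1
tcp_pos: [0.5439, 0.0048, 0.1125]
eef_rot: [180.0, 0.0, 171.2]
wrist_force: [-0.3, -0.3, 0.2]
width: 0.0003
finger_force: 0.0
time_s: 8.72
tcp_pos: [0.5443, 0.0044, 0.105]
eef_rot: [180.0, 0.1, 171.1]
wrist_force: [-0.2, 1.0, 5.4]
width: 0.0002
finger_force: 2.7
time_s: 9.48
tcp_pos: [0.5444, 0.0044, 0.1006]
eef_rot: [180.0, 0.1, 171.1]
wrist_force: [-1.6, 1.3, 9.7]
width: 0.0
finger_force: 4.8
```

```bash
python3 -m handwheel '[[[0,0,0.0015],[0,0,0],0],[[0,0,0.0015],[0,0,0],0],[[0,0,0.0015],[0,0,0],0],[[0,0,0.0015],[0,0,0],0]]'; python3 -m handwheel '[[[0,0,-0.006],[0,0,0],0],[[0,0,-0.012],[0,0,0],0],[[0,0,-0.03],[0,0,0],0],[[0,0,-0.04],[0,0,0],0],[[0,0,-0.04],[0,0,0],0],[[0,0,-0.04],[0,0,0],0]]'; python3 -m handwheel '[[[0,-0.04,0],[0,0,0],0],[[0,-0.08,0],[0,0,0],0],[[0,-0.12,0],[0,0,0],0],[[0,-0.12,0.01],[0,0,0],0],[[0,-0.12,0.02],[0,0,0],0],[[0,-0.12,0.026],[0,0,0],0],[[0,-0.12,0.026],[0,0,0],0],[[0,-0.12,0.026],[0,0,0],0]]'; python3 -m handwheel '[[[0,0,0.004],[0,0,0],0],[[0,0,0.006],[0,0,0],0],[[0,0,0.008],[0,0,0],0],[[0,0,0.008],[0,0,0],0],[[0,0,0.008],[0,0,0],0]]'
```

```text
time_s: 9.98
tcp_pos: [0.5444, 0.0044, 0.0993]
eef_rot: [180.0, 0.1, 171.1]
wrist_force: [-2.1, 1.6, 10.8]
width: -0.0003
finger_force: 5.4
time_s: 10.72
tcp_pos: [0.5433, 0.0044, 0.1374]
eef_rot: [-180.0, -0.0, 171.1]
wrist_force: [0.1, -0.5, -0.1]
width: -0.0001
finger_force: 0.0
time_s: 11.72
tcp_pos: [0.5254, -0.1137, 0.112]
eef_rot: [-180.0, 0.0, 171.2]
wrist_force: [-0.4, 0.3, 0.3]
width: 0.0001
finger_force: 0.0
time_s: 12.35
tcp_pos: [0.5257, -0.1143, 0.1042]
eef_rot: [-180.0, 0.1, 171.1]
wrist_force: [2.9, 1.8, 3.4]
width: -0.0002
finger_force: 1.5
```

```bash
python3 -m handwheel '[[[0,0,0.002],[0,0,0],0],[[0,0,0.004],[0,0,0],0],[[0,0,0.0052],[0,0,0],0],[[0,0,0.0052],[0,0,0],0],[[0,0,0.0052],[0,0,0],0],[[0,0,0.0052],[0,0,0],0]]'; python3 -m handwheel '[[[0,0,0],[0,0,0],0]]'|grep force; python3 -m handwheel '[[[0,0,-0.006],[0,0,0],0],[[0,0,-0.012],[0,0,0],0],[[0,0,-0.03],[0,0,0],0],[[0,0,-0.045],[0,0,0],0],[[0,0,-0.06],[0,0,0],0],[[0,0,-0.06],[0,0,0],0],[[0,0,-0.06],[0,0,0],0]]'
```

```text
time_s: 13.1
tcp_pos: [0.5254, -0.1144, 0.0988]
eef_rot: [-180.0, 0.0, 171.1]
wrist_force: [3.2, 1.0, 4.8]
width: 0.0
finger_force: 2.3
wrist_force: [4.1, 0.7, 4.5]
finger_force: 2.3
time_s: 14.1
tcp_pos: [0.5249, -0.114, 0.1583]
eef_rot: [180.0, -0.0, 171.1]
wrist_force: [0.7, 0.4, -1.0]
width: 0.0003
finger_force: 0.0
```

Forces at 10 mm are about 7 N left, 11.5 N middle and 4.7 N right, so the right foot is the softest. I'll go over its tag.

```bash
python3 -m handwheel '[[[-0.035,0,0],[0,0,0],0],[[-0.07,0,0],[0,0,0],0],[[-0.07,0,0.02],[0,0,0],0],[[-0.07,0,0.036],[0,0,0],0],[[-0.07,0,0.036],[0,0,0],0],[[-0.07,0,0.036],[0,0,0],0]]'
python3 - <<'E'
from h import *
a=cv2.resize(eyes.read_camera("side")[130:260,210:400],(760,520),interpolation=2); cv2.imwrite("pics/s3.png",a)
b=eyes.read_camera("wrist"); cv2.imwrite("pics/w3.png",b)
E
```

```text
time_s: 14.85
tcp_pos: [0.5938, -0.1248, 0.1226]
eef_rot: [180.0, -0.0, 171.1]
wrist_force: [-0.3, 0.4, -0.2]
width: 0.0001
finger_force: 0.0
```

View pics/s3.png

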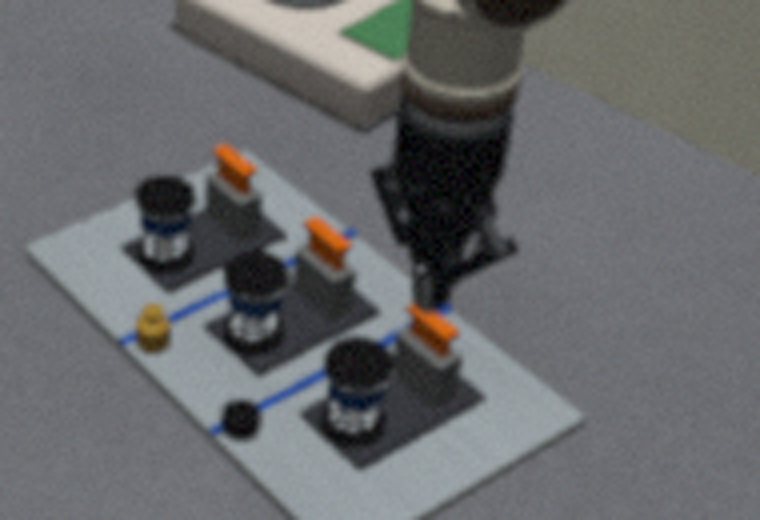

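View pics/w3.png

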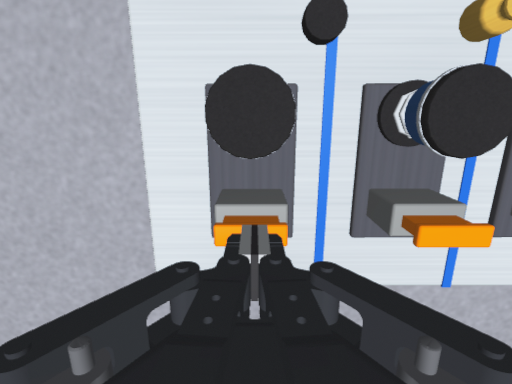

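The side view shows the fingertips at crop (430,300), just above the right tag cap at (433,330). The wrist view shows the right cap centred at about (251,234), with every pad back up.

Run:
```python
from h import *
o=monitor.get_obs();R=Ro.from_euler("xyz",o["eef_rot"],degrees=True).as_matrix()
for uv,z in(((251,234),.0905),((251,224),.0905),((251,245),.0905),((250,111),.087)):
    print(uv,(R.T@(atz("wrist",uv,z,o)-o["tcp_pos"])).round(4))
```

```text
(251, 234) [ 0.0001 -0.0005  0.033 ]
(251, 224) [ 0.0063 -0.0004  0.0329]
(251, 245) [-0.0069 -0.0005  0.033 ]
(250, 111) [ 0.0693 -0.0008  0.0364]
```

```bash
python3 -m handwheel '[[[0,0,0.006],[0,0,0],0],[[0,0,0.01],[0,0,0],0],[[0,0,0.014],[0,0,0],0],[[0,0,0.018],[0,0,0],0],[[0,0,0.022],[0,0,0],0],[[0,0,0.026],[0,0,0],0],[[0,0,0.028],[0,0,0],0],[[0,0,0.028],[0,0,0],0]]'; python3 -m handwheel '[[[0,0,0.002],[0,0,0],0],[[0,0,0.003],[0,0,0],0],[[0,0,0.004],[0,0,0],0],[[0,0,0.004],[0,0,0],0],[[0,0,0.004],[0,0,0],0]]'
```

```text
time_s: 15.95
tcp_pos: [0.5943, -0.1249, 0.0942]
eef_rot: [180.0, -0.0, 171.1]
wrist_force: [0.7, -0.1, -0.8]
width: 0.0
finger_force: 0.0
time_s: 16.58
tcp_pos: [0.5947, -0.1251, 0.092]
eef_rot: [-180.0, 0.0, 171.1]
wrist_force: [-4.0, 0.8, 9.7]
width: -0.0
finger_force: 4.8
```

```bash
python3 -m handwheel '[[[0,0,0.001],[0,0,0],0],[[0,0,0.002],[0,0,0],0],[[0,0,0.002],[0,0,0],0],[[0,0,0.002],[0,0,0],0]]'; python3 -m handwheel '[[[0,0,-0.006],[0,0,0],0],[[0,0,-0.02],[0,0,0],0],[[0,0,-0.06],[0,0,0],0],[[0,0,-0.1],[0,0,0],0],[[0.02,0,-0.15],[0,0,0],0],[[0.04,0,-0.17],[0,0,0],0],[[0.04,0,-0.17],[0,0,0],0],[[0.04,0,-0.17],[0,0,0],0]]'
python3 - <<'E'
from h import *
a=cv2.resize(eyes.read_camera("side")[130:260,210:400],(760,520),interpolation=2); cv2.imwrite("pics/s4.png",a)
E
```

```text
time_s: 17.08
tcp_pos: [0.5949, -0.1252, 0.0919]
eef_rot: [-180.0, 0.0, 171.2]
wrist_force: [-9.1, 3.2, 20.0]
width: 0.0001
finger_force: 10.1
time_s: 18.08
tcp_pos: [0.5547, -0.1187, 0.2575]
eef_rot: [180.0, -0.1, 171.1]
wrist_force: [-0.3, 0.6, -0.3]
width: 0.0
finger_force: 0.0
```

View pics/s4.png

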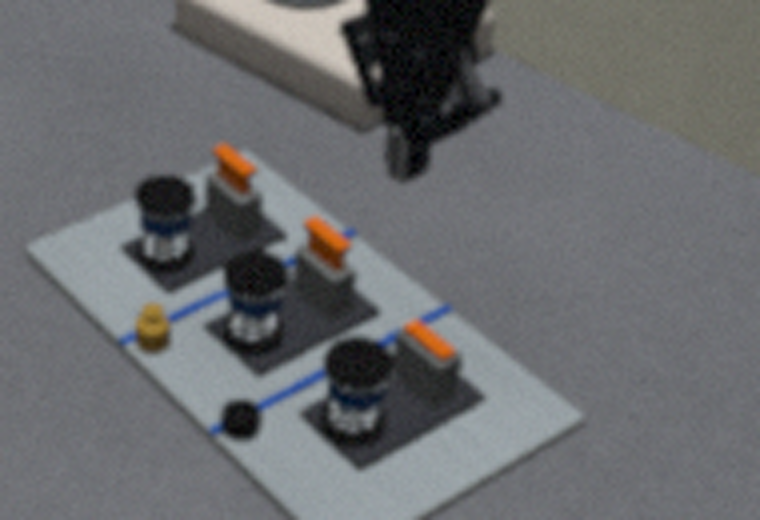

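The right tag cap, at crop (430,342), now rests on its holder. The other two tags are still up, the pads are up and the weight and cap haven't moved. The gripper is clear.

```bash
python3 -c "
from rig import ticket; print(ticket.finish_job())"
```

```text
the job is handed in; nothing more can be done
None
```

I pressed the three pads left to right and found the right foot softest (about 4.7 N at 10 mm, against 7 N left and about 11 N middle), pushed its tag fully down, moved clear and handed the job in at about 18 s.

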